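# Eject the long battery pack from its charging dock and stand it in the bench tray

### The arm

A 6-joint arm with a two-finger parallel gripper is mounted at the origin on the work surface. World frame = base frame: x ahead of the robot, y to its left, z up, the work surface at z = 0. Lengths are in m, angles in rad, forces in N, time in s.
With the tool pointing down it reaches from about 0.275 to 0.75 m from the base axis. Payload 10.2 kg.
Tool frame: the origin (TCP) lies at the very end of the fingers, on their centre line; the grasp point (between the pads) lies 19 mm behind it; y points along the fingers, z is the direction in which the jaws open and shut, and the axes are right-handed (so a half turn about y gives the same grasp; the last joint's range is limited). The gripper opens to 88 mm and grips with 3 to 60 N. Pads are 18 mm wide; open, the fingers measure 123 mm over their backs; the gripper's body (75 mm by 187 mm) begins 45 mm behind the grasp point.
Start: joints at [0.984, 0.313, 1.498, -0, 1.331, -0.223], TCP at [0.187, 0.491, 0.239] pointing down, gripper open.
Joint ranges: [-2.94, 2.94], [-0.97, 2.17], [0.19, 2.56], [-1.23, 4.37], [0.02, 3.11], [-2.88, 2.88]. Speed limits (rad/s): [2.39, 2.39, 3.01, 3.14, 3.14, 3.14].

### API

Orientations are given as [roll, pitch, yaw] about the fixed x, y, z axes, in that order (R = Rz(yaw) Ry(pitch) Rx(roll)).
In Python, from plant import bot, cams gives the robot as it stands. The module is installed in compiled form; this text tells all that it offers.
- The arm moves only by the tool play_rows, never from a script. Its argument "plan" is a list of rows, each an object with "rotation": the turn, a rotation vector about the tool's x, y, z in rad, a list of three; "delta_pos": the shift along the tool's x, y, z in mm, a list of three; "fingers": the closure, from -1 (fully open) to 1 (shut). In form: [{"rotation": [ax, ay, az], "delta_pos": [x, y, z], "fingers": fingers}, ...]. A call has 1 to 10 rows; each row is the pose to reach, as a shift and turn from the pose commanded when the call began, along the tool's axes at that moment; what a row does not reach only later rows make up. A row lasts 1/10 s, in which the tool goes at most 50 mm and 8.59 degrees, less where a joint would pass 70% of its speed; a pose out of reach is approached as far as the arm can. A call with a gripper value outside its range is refused whole. The fingers move at their own pace and stop on an object; "force" is the grip in N (left out, the last holds). Time passes only in rows, so rows that repeat a pose let the fingers close. It gives the time, the measured TCP pose, the force and the opening at its end, in the units of the state.
- bot.get_obs(): the state, without advancing time (a new reading comes with each control period).
- cams.read_camera(name): name is "side" or "top"; returns the picture (384x512x3 uint8, red, green, blue); there is no depth.
- cams.camera_params(name): a dict with "fx", "fy", "cx", "cy" (pixels), "R" (3x3) and "t" (3): a world point X has camera coordinates R X + t. Camera axes: x right, y down, z forward; pixel columns grow to the right and rows downward; lengths in m; the calibration is good to about 2 mm. A picture is of the moment at which its call begins. camera_params takes no time and is no camera call.
- bot.close_job(): hands the job in, once; it reports no verdict.
The state is a dict: "time_s": time; "q": joint angles; "joint_velocities": joint speeds; "joint_efforts": joint torques, N m; "position": TCP position; "tool_rot": TCP orientation; "contact_force": force on the tool from outside, world axes, zero at the start; "ft_torque": the same for the moment, N m; "finger_gap": finger opening in m.
Only numpy, scipy, OpenCV 4.12 (cv2) and the standard library are available. Lean on these libraries where they do the work, as an engineer would, in place of code of your own. Each camera call takes 0.05 s, during which the arm holds its last target. There are 200 camera calls.

### The job

Take the long battery pack (not the square one) out of its charging dock on the welding bench: press it down until its push-push latch trips and let it spring up, then draw it straight out and set it down upright, still held until it stands, well inside the flat steel tray. Leave the square pack latched in its dock.

Things in the scene. Friction and masses are not known exactly. Their poses are not given: they have to be found in the camera images.
- pack_mid (a point): Centre of the long battery pack: black block (grey ribs on top), 72 (its x) x 44 (y) x 70 mm high, 0.35 kg. It starts latched in the slot (1.5 mm clearance) in the middle of its charging dock, a fixed white block 130 (pack x) x 95 (pack y) x 90 mm high on the table. Pack top and dock top are flat and flush, 90 mm above the table, so it cannot be gripped yet. Press near the middle of its top.
- cradle (a joint): Lift (m) of the spring cradle under the long pack. 0: latched. Pressed down with 5 to 15 N it goes to its stop at -0.006, tripping below about -0.005; a shorter press springs back. Let go, it then rises by itself within 1 s to 0.032 and stays up: the top 32 mm of the pack stand free, the other 38 mm are loose in the slot, to be drawn straight up. It does not latch again.
- spare_mid (a point): Centre of the square battery pack, black, 44 x 44 x 70 mm high, latched flush in a second dock that looks the same outside and has the same kind of latch: leave it there. The order of the two docks and the tray from left to right varies.
- tray: Flat open steel tray, fixed, 270 (its x) x 200 mm (its y), floor about 4 mm thick, wall 4 mm, rim 16 mm above the table. Origin: centre of its underside, on the table. A small brass coupling (28 mm across, 26 mm high) stands in its +x, +y corner, at about x 100, y 65 mm.
There are look-alikes about, which are no part of the job. What is shaped like the part that bears pack_mid but green is not meant.

How it is judged:
On the way, in this order (a step that is already met when the one before it is completed fails the run):
1. the long pack is pressed down to trip its latch (value of joint cradle below -0.004 m).
2. its cradle has sprung up (value of joint cradle above 0.025 m), for 0.1 s.
3. the long pack, still held, is lowered to within 20 mm of the tray's floor, inside the tray (z of pack_mid in the frame of tray below 0.06 m and x of pack_mid in the frame of tray between -0.1 and 0.1 m and y of pack_mid in the frame of tray between -0.07 and 0.07 m and contact force between the fingers and pack above 0.5 N).
At the end, for the whole second after the job is handed in: The long pack stands upright (within 11 degrees) and at rest on the tray's floor, its centre within 100 mm (tray x) and 70 mm (tray y) of the tray's centre, released; the square pack is still latched in its dock, within 10 mm of where it was (x of pack_mid in the frame of tray between -0.1 and 0.1 m and y of pack_mid in the frame of tray between -0.07 and 0.07 m and z of pack_mid in the frame of tray between 0.033 and 0.045 m and angle between pack_mid's own z axis and vertical below 0.2 rad and linear speed of pack below 0.02 m/s and distance of spare_mid from where it was at the start of the episode below 0.01 m); the robot touches nothing.
It fails at once if the square pack is moved by more than 10 mm from its place (distance of spare_mid from where it was at the start of the episode above 0.01 m).
It also fails if it takes over 51 s, if anything falls off the work surface, if the arm or the gripper's body presses on something with over 40 N, if the wrist force passes 120 N, or if a joint passes its speed limit or range.

## Working session

There is one attempt and no reset: what is moved stays moved. The work goes in short steps, Python scripts to look and compute and a tool call to move; the robot and the scene stay as the last step left them, time stands still between calls to the robot, and variables do not carry over. Pictures are saved under pics/ and viewed, about 8 in all and at most 12, crops included, and the job is handed in when it is done.

Besides the shell and the picture viewer there is one more tool, called after "Call:" by a JSON object that holds its "api" and its "payload", one argument or row to a line. play_rows: Moves the arm, as the interface text tells. Its arguments: {"type":"object","properties":{"plan":{"type":"array","items":{"type":"object","properties":{"rotation":{"type":"array","items":{"type":"number"}},"delta_pos":{"type":"array","items":{"type":"number"}},"fingers":{"type":"number"}}}},"force":{"type":"number"}},"required":["plan"]}

```bash
mkdir -p pics; python3 - <<'E'
from plant import bot,cams
import cv2,numpy as np
np.set_printoptions(precision=4,suppress=True)
for n in("top","side"):
    im=cams.read_camera(n);cv2.imwrite(f"pics/{n}0.png",im[:,:,::-1]);p=cams.camera_params(n);print(n,p)
print(bot.get_obs())
E
```

```text
top {'fx': 429.6679709342031, 'fy': 429.6679709342031, 'cx': 261.42883665067677, 'cy': 191.46641732414784, 'R': array([[ 0.0261, -0.9992,  0.031 ],
       [-0.9916, -0.0299, -0.1261],
       [ 0.127 , -0.0275, -0.9915]]), 't': array([-0.0229,  0.4915,  1.0714])}
side {'fx': 448.4280792327331, 'fy': 448.4280792327331, 'cx': 258.88201955091773, 'cy': 196.04905418039198, 'R': array([[ 0.9954, -0.0959, -0.0053],
       [-0.0696, -0.6825, -0.7275],
       [ 0.0662,  0.7246, -0.686 ]]), 't': array([-0.4852,  0.0899,  1.0589])}
{'time_s': 0.1, 'q': array([ 0.9836,  0.3134,  1.4984, -0.    ,  1.331 , -0.2234]), 'joint_velocities': array([-0.0003, -0.001 , -0.0025,  0.0013, -0.0007, -0.0003]), 'joint_efforts': array([  0.0028, -40.2818, -25.2647,   0.0696,   0.0342,  -0.0001]), 'position': array([0.1867, 0.4904, 0.2382]), 'tool_rot': array([-1.5719,  0.0002, -0.3638]), 'contact_force': array([-0.5932,  0.5201, -0.1396]), 'ft_torque': array([-0.0082,  0.0122, -0.004 ]), 'finger_gap': 0.08764276645672195}
```

View pics/top0.png

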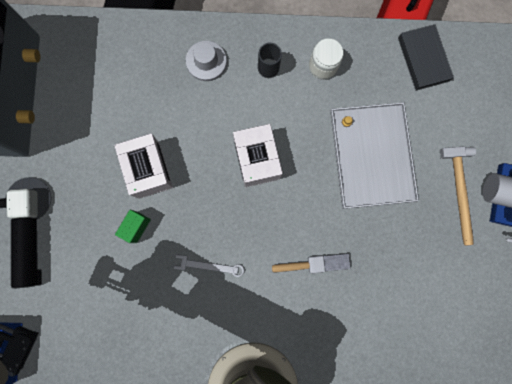

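View pics/side0.png

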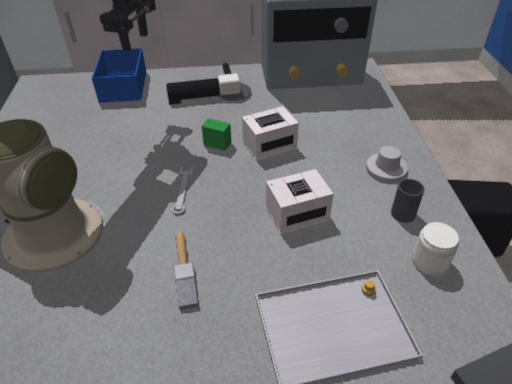

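The top view shows the long pack's dock at about (143,165), the square pack's dock at (258,153) and the tray at (374,155) with the brass coupling at (347,121). The green decoy is at (131,226).

```bash
cat > h.py <<'E'
import numpy as np,cv2
from plant import bot,cams
np.set_printoptions(precision=4,suppress=True)
def ray(n,uv,z):
    p=cams.camera_params(n);uv=np.atleast_2d(uv).astype(float)
    d=np.c_[(uv[:,0]-p['cx'])/p['fx'],(uv[:,1]-p['cy'])/p['fy'],np.ones(len(uv))]@p['R']
    c=-p['R'].T@p['t'];return c+d*((z-c[2])/d[:,2])[:,None]
def proj(n,X):
    p=cams.camera_params(n);c=np.atleast_2d(X)@p['R'].T+p['t']
    return np.c_[c[:,0]/c[:,2]*p['fx']+p['cx'],c[:,1]/c[:,2]*p['fy']+p['cy']]
def rect(n,cnt,z):
    P=ray(n,cnt.reshape(-1,2),z)[:,:2]
    (c,s,a)=cv2.minAreaRect((P*1000).astype(np.float32))
    if s[0]<s[1]: a+=90;s=s[::-1]
    return np.array(c),np.array(s),(a+90)%180-90
E
python3 - <<'E'
from h import *
for n,rois in(("top",[(105,125,180,205),(225,115,295,195),(320,95,425,215)]),("side",[(235,100,305,165),(260,165,335,235),(250,270,420,384)])):
    im=cv2.imread(f"pics/{n}0.png");g=cv2.cvtColor(im,cv2.COLOR_BGR2GRAY)
    vis=[]
    for i,(a,b,c,d) in enumerate(rois):
        vis.append(cv2.resize(im[b:d,a:c],(260,290),interpolation=cv2.INTER_CUBIC))
        for lab,m,z in(("dark",g<70,.09),("white",g>(170 if i<2 else 140),.09 if i<2 else .01)):
            m=m[b:d,a:c].astype(np.uint8)
            for k in sorted(cv2.findContours(m,cv2.RETR_EXTERNAL,cv2.CHAIN_APPROX_NONE)[0],key=cv2.contourArea)[::-1][:2]:
                if cv2.contourArea(k)>40:
                    k=k+np.array([a,b]);r=rect(n,k,z);print(n,i,lab,cv2.boundingRect(k),*r)
    cv2.imwrite(f"pics/crop_{n}.png",np.hstack(vis))
E
```

```text
top 0 dark (128, 148, 25, 32) [543.8922 289.1621] [70.8625 43.9718] 19.560625076293945
top 0 dark (154, 138, 26, 49) [553.414  223.1128] [127.9337  32.4235] 19.54955291748047
top 0 white (115, 134, 51, 61) [543.9143 289.8907] [129.3853  94.5126] 19.6948299407959
top 1 dark (247, 143, 21, 20) [580.2692   5.9407] [42.8466 42.8402] 14.70823860168457
top 1 dark (273, 129, 22, 49) [583.4958 -60.5819] [119.2547  33.8261] 12.370938301086426
top 1 white (233, 124, 49, 58) [580.3005   6.2398] [129.3994  94.8561] 15.046357154846191
top 2 white (320, 95, 105, 120) [ 606.6385 -305.1978] [330.6573 284.9441] 0.5080602169036865
side 0 dark (261, 135, 33, 17) [553.8314 181.422 ] [106.0681  34.6898] 19.134477615356445
side 0 white (242, 106, 56, 29) [545.8201 292.9855] [130.0168  96.1256] 19.355531692504883
side 1 dark (286, 206, 41, 20) [584.2382 -85.7331] [104.1761  25.2353] 14.693825721740723
side 1 white (266, 169, 67, 38) [581.6948   8.0361] [129.5975  94.8672] 14.728814125061035
side 2 white (250, 270, 170, 114) [ 620.7397 -299.1357] [361.4973 246.2618] -5.639640808105469
side 2 white (345, 365, 75, 19) [ 670.8467 -424.9394] [141.8874  31.3447] 7.3208160400390625
```

View pics/crop_top.png

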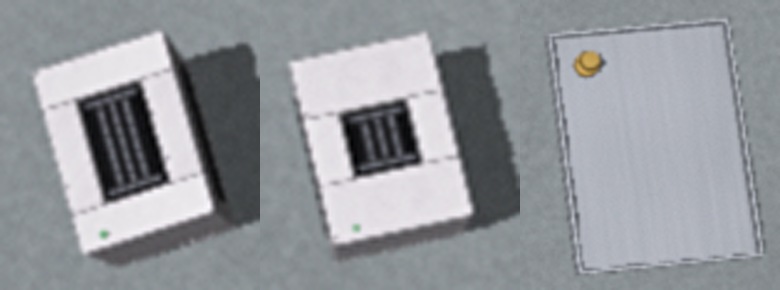

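View pics/crop_side.png

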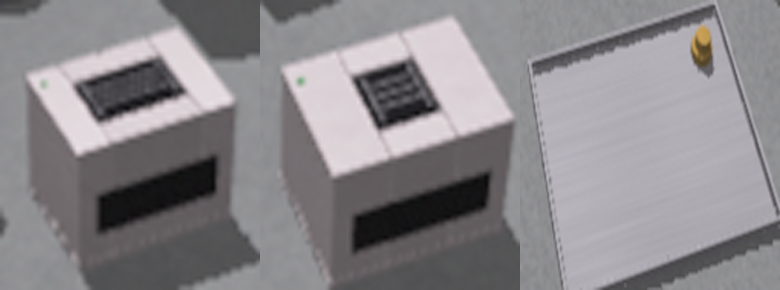

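```bash
cat >> h.py <<'E'
from scipy.spatial.transform import Rotation as Ro
def delta(pos,yaw):
    o=bot.get_obs();R=Ro.from_euler('xyz',o['tool_rot']);T=Ro.from_euler('xyz',[-np.pi/2,0,yaw])
    print('t',o['time_s'],'pos',o['position'],'F',o['contact_force'],'gap',o['finger_gap'],'q',o['q'])
    print('dpos mm',R.inv().apply(np.array(pos)-o['position'])*1000,'rot',(R.inv()*T).as_rotvec())
E
python3 - <<'E'
from h import *
T=ray("top",[(332,109.5),(403.6,103.3),(417.7,200.5),(344.2,206.7)],.016);print(T,T.mean(0))
print("tray sides",np.linalg.norm(np.diff(T,axis=0),axis=1))
print(ray("top",[(347,121)],.026))
S=proj("side",T);print(S)
delta([.5445,.2905,.16],np.radians(19.6))
E
```

```text
[[ 0.7212 -0.193   0.016 ]
 [ 0.7456 -0.3874  0.016 ]
 [ 0.4824 -0.4206  0.016 ]
 [ 0.4604 -0.2264  0.016 ]] [ 0.6024 -0.3068  0.016 ]
tray sides [0.1959 0.2652 0.1954]
[[ 0.6878 -0.2312  0.026 ]]
[[376.6948 271.    ]
 [420.3362 355.693 ]
 [279.2679 387.9346]
 [256.3021 294.4705]]
t 0.1 pos [0.1867 0.4904 0.2382] F [-0.5932  0.5201 -0.1396] gap 0.08764276645672195 q [ 0.9836  0.3134  1.4984 -0.      1.331  -0.2234]
dpos mm [405.5565  78.2078 -59.4465] rot [ 0.001  -0.7059 -0.0006]
```

Call:
{"api": "play_rows", "payload": {
  "plan": [
    {"rotation":[0,-0.706,0],"delta_pos":[405.5,30,-59.5],"fingers":1},
    {"rotation":[0,-0.706,0],"delta_pos":[405.5,30,-59.5],"fingers":1},
    {"rotation":[0,-0.706,0],"delta_pos":[405.5,30,-59.5],"fingers":1},
    {"rotation":[0,-0.706,0],"delta_pos":[405.5,30,-59.5],"fingers":1},
    {"rotation":[0,-0.706,0],"delta_pos":[405.5,30,-59.5],"fingers":1},
    {"rotation":[0,-0.706,0],"delta_pos":[405.5,30,-59.5],"fingers":1},
    {"rotation":[0,-0.706,0],"delta_pos":[405.5,30,-59.5],"fingers":1},
    {"rotation":[0,-0.706,0],"delta_pos":[405.5,30,-59.5],"fingers":1},
    {"rotation":[0,-0.706,0],"delta_pos":[405.5,30,-59.5],"fingers":1},
    {"rotation":[0,-0.706,0],"delta_pos":[405.5,78,-59.5],"fingers":1}
  ],
  "force": 30
}}

```text
time_s: 1.1
position: [0.5502, 0.2887, 0.1643]
tool_rot: [-1.572, -0.011, 0.338]
contact_force: [0.9, 0.2, -0.4]
finger_gap: 0.0105
```

Call:
{"api": "play_rows", "payload": {
  "plan": [
    {"rotation":[0,0,0],"delta_pos":[0,0,0],"fingers":1},
    {"rotation":[0,0,0],"delta_pos":[0,0,0],"fingers":1}
  ]
}}

```text
time_s: 1.3
position: [0.5441, 0.291, 0.161]
tool_rot: [-1.571, 0.002, 0.343]
contact_force: [0.1, -0.2, 0.7]
finger_gap: 0.0005
```

```bash
python3 - <<'E'
from h import *
delta([.5445,.2905,.1],np.radians(19.6))
E
```

```text
t 1.3 pos [0.5441 0.291  0.161 ] F [ 0.0707 -0.209   0.7106] gap 0.000498769148523334 q [ 0.3015  0.5794  1.305   0.0001  1.2589 -1.612 ]
dpos mm [ 0.3281 60.9852 -0.629 ] rot [-0.0001  0.0006 -0.0017]
```

Call:
{"api": "play_rows", "payload": {
  "plan": [
    {"rotation":[0,0,0],"delta_pos":[0,40,0],"fingers":1},
    {"rotation":[0,0,0],"delta_pos":[0,60,0],"fingers":1},
    {"rotation":[0,0,0],"delta_pos":[0,66,0],"fingers":1},
    {"rotation":[0,0,0],"delta_pos":[0,70,0],"fingers":1},
    {"rotation":[0,0,0],"delta_pos":[0,72,0],"fingers":1},
    {"rotation":[0,0,0],"delta_pos":[0,74,0],"fingers":1},
    {"rotation":[0,0,0],"delta_pos":[0,75,0],"fingers":1},
    {"rotation":[0,0,0],"delta_pos":[0,75,0],"fingers":1}
  ]
}}

```text
time_s: 2.1
position: [0.545, 0.291, 0.0867]
tool_rot: [-1.571, -0.002, 0.342]
contact_force: [0.5, -0.6, 1.4]
finger_gap: 0.0005
```

Call:
{"api": "play_rows", "payload": {
  "plan": [
    {"rotation":[0,0,0],"delta_pos":[0,1,0],"fingers":1},
    {"rotation":[0,0,0],"delta_pos":[0,2,0],"fingers":1},
    {"rotation":[0,0,0],"delta_pos":[0,2,0],"fingers":1}
  ]
}}

```text
time_s: 2.4
position: [0.5463, 0.2913, 0.0867]
tool_rot: [-1.571, -0.006, 0.342]
contact_force: [-0.2, 0.4, 19.3]
finger_gap: 0.0005
```

Call:
{"api": "play_rows", "payload": {
  "plan": [
    {"rotation":[0,0,0],"delta_pos":[0,1,0],"fingers":1},
    {"rotation":[0,0,0],"delta_pos":[0,1.5,0],"fingers":1},
    {"rotation":[0,0,0],"delta_pos":[0,1.5,0],"fingers":1}
  ]
}}

```text
time_s: 2.7
position: [0.5465, 0.2914, 0.0857]
tool_rot: [-1.571, -0.007, 0.342]
contact_force: [-1.2, 1.1, 20.7]
finger_gap: 0.0006
```

Call:
{"api": "play_rows", "payload": {
  "plan": [
    {"rotation":[0,0,0],"delta_pos":[0,1,0],"fingers":1},
    {"rotation":[0,0,0],"delta_pos":[0,2,0],"fingers":1},
    {"rotation":[0,0,0],"delta_pos":[0,2,0],"fingers":1}
  ]
}}

```text
time_s: 3.0
position: [0.5469, 0.2915, 0.0845]
tool_rot: [-1.571, -0.008, 0.342]
contact_force: [-1.7, 0.1, 24.7]
finger_gap: 0.0005
```

```bash
python3 - <<'E'
from h import *
delta([.5445,.2905,.084],np.radians(19.6))
im=cams.read_camera("side")[:,:,::-1]; cv2.imwrite("pics/press.png",cv2.resize(im[60:180,200:340],(700,600),interpolation=cv2.INTER_CUBIC))
E
```

```text
t 3.0 pos [0.5469 0.2915 0.0845] F [-1.6743  0.0713 24.7136] gap 0.0004502665079436335 q [ 0.3009  0.6629  1.3783  0.0001  1.0925 -1.6121]
dpos mm [-2.5757  0.431  -0.1396] rot [0.0003 0.0001 0.0079]
```

View pics/press.png

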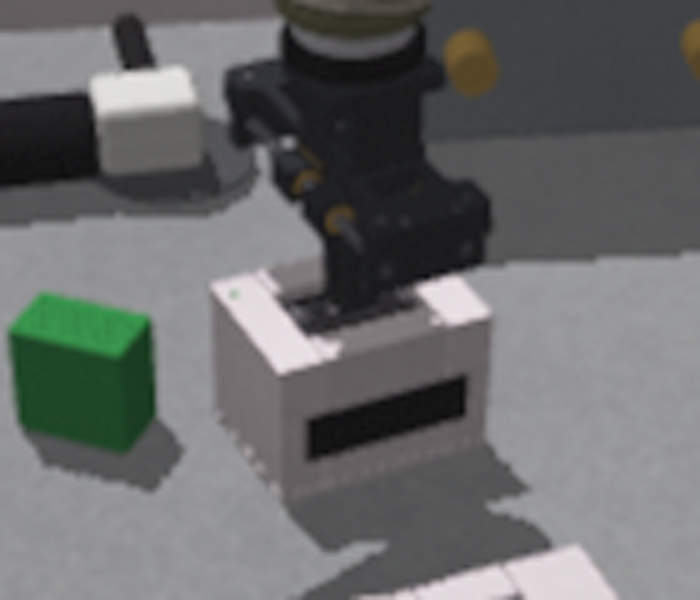

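Call:
{"api": "play_rows", "payload": {
  "plan": [
    {"rotation":[0,0,0],"delta_pos":[0,1,0],"fingers":1},
    {"rotation":[0,0,0],"delta_pos":[0,1,0],"fingers":1},
    {"rotation":[0,0,0],"delta_pos":[0,1,0],"fingers":1},
    {"rotation":[0,0,0],"delta_pos":[0,1,0],"fingers":1}
  ]
}}

```text
time_s: 3.45
position: [0.5471, 0.2916, 0.0844]
tool_rot: [-1.571, -0.009, 0.342]
contact_force: [-3.4, 0.3, 30.9]
finger_gap: 0.0006
```

Call:
{"api": "play_rows", "payload": {
  "plan": [
    {"rotation":[0,0,0],"delta_pos":[0,-10,0],"fingers":1},
    {"rotation":[0,0,0],"delta_pos":[0,-50,0],"fingers":1},
    {"rotation":[0,0,0],"delta_pos":[0,-85,0],"fingers":1},
    {"rotation":[0,0,0],"delta_pos":[0,-85,0],"fingers":-1},
    {"rotation":[0,0,0],"delta_pos":[0,-85,0],"fingers":-1},
    {"rotation":[0,0,0],"delta_pos":[0,-85,0],"fingers":-1},
    {"rotation":[0,0,0],"delta_pos":[0,-85,0],"fingers":-1},
    {"rotation":[0,0,0],"delta_pos":[0,-85,0],"fingers":-1},
    {"rotation":[0,0,0],"delta_pos":[0,-85,0],"fingers":-1},
    {"rotation":[0,0,0],"delta_pos":[0,-85,0],"fingers":-1}
  ]
}}

```text
time_s: 4.45
position: [0.5445, 0.2907, 0.164]
tool_rot: [-1.571, 0.0, 0.342]
contact_force: [-0.3, 0.8, 0.6]
finger_gap: 0.0543
```

```bash
python3 - <<'E'
from h import *
delta([.5445,.2905,.093],np.radians(19.6))
im=cams.read_camera("side")[:,:,::-1]; cv2.imwrite("pics/up.png",cv2.resize(im[60:180,200:340],(700,600),interpolation=cv2.INTER_CUBIC))
E
```

```text
t 4.45 pos [0.5445 0.2907 0.164 ] F [-0.2833  0.7656  0.5917] gap 0.0543161149654012 q [ 0.3009  0.5766  1.3015 -0.0001  1.264  -1.6121]
dpos mm [-0.0851 70.9615 -0.184 ] rot [ 0.      0.0001 -0.0005]
```

View pics/up.png

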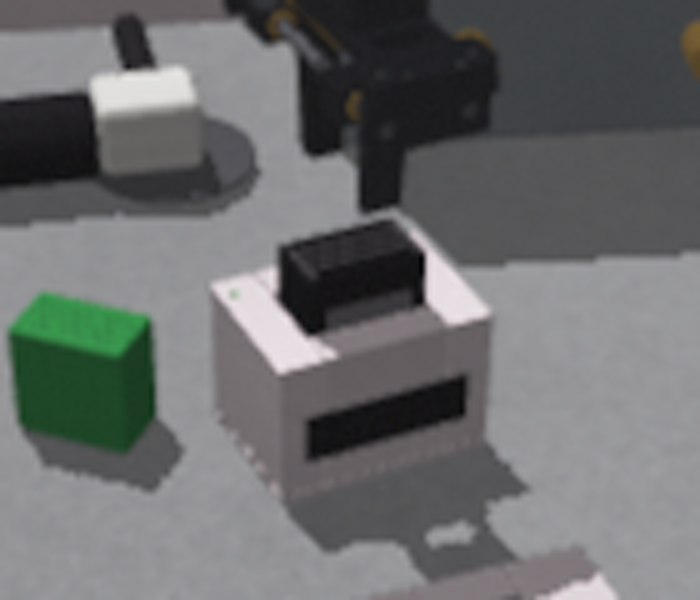

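The pack has sprung up. Next I open the gripper fully, descend to about 5 mm above the dock top and grip.

Call:
{"api": "play_rows", "payload": {
  "plan": [
    {"rotation":[0,0,0],"delta_pos":[0,0,0],"fingers":-1},
    {"rotation":[0,0,0],"delta_pos":[0,0,0],"fingers":-1},
    {"rotation":[0,0,0],"delta_pos":[0,0,0],"fingers":-1},
    {"rotation":[0,0,0],"delta_pos":[0,0,0],"fingers":-1},
    {"rotation":[0,0,0],"delta_pos":[0,20,0],"fingers":-1},
    {"rotation":[0,0,0],"delta_pos":[0,40,0],"fingers":-1},
    {"rotation":[0,0,0],"delta_pos":[0,55,0],"fingers":-1},
    {"rotation":[0,0,0],"delta_pos":[0,65,0],"fingers":-1},
    {"rotation":[0,0,0],"delta_pos":[0,69,0],"fingers":-1},
    {"rotation":[0,0,0],"delta_pos":[0,69,0],"fingers":-1}
  ]
}}

```text
time_s: 5.5
position: [0.5446, 0.2907, 0.0952]
tool_rot: [-1.571, 0.0, 0.342]
contact_force: [-0.5, 0.8, -0.3]
finger_gap: 0.0883
```

Call:
{"api": "play_rows", "payload": {
  "plan": [
    {"rotation":[0,0,0],"delta_pos":[0,0,0],"fingers":1},
    {"rotation":[0,0,0],"delta_pos":[0,0,0],"fingers":1},
    {"rotation":[0,0,0],"delta_pos":[0,0,0],"fingers":1},
    {"rotation":[0,0,0],"delta_pos":[0,0,0],"fingers":1},
    {"rotation":[0,0,0],"delta_pos":[0,0,0],"fingers":1},
    {"rotation":[0,0,0],"delta_pos":[0,0,0],"fingers":1},
    {"rotation":[0,0,0],"delta_pos":[0,0,0],"fingers":1},
    {"rotation":[0,0,0],"delta_pos":[0,0,0],"fingers":1}
  ],
  "force": 35
}}

```text
time_s: 6.3
position: [0.5447, 0.2905, 0.0953]
tool_rot: [-1.571, 0.0, 0.342]
contact_force: [0.4, -2.8, 1.6]
finger_gap: 0.0438
```

Call:
{"api": "play_rows", "payload": {
  "plan": [
    {"rotation":[0,0,0],"delta_pos":[0,-8,0],"fingers":1},
    {"rotation":[0,0,0],"delta_pos":[0,-18,0],"fingers":1},
    {"rotation":[0,0,0],"delta_pos":[0,-28,0],"fingers":1},
    {"rotation":[0,0,0],"delta_pos":[0,-38,0],"fingers":1},
    {"rotation":[0,0,0],"delta_pos":[0,-50,0],"fingers":1},
    {"rotation":[0,0,0],"delta_pos":[0,-70,0],"fingers":1},
    {"rotation":[0,0,0],"delta_pos":[0,-90,0],"fingers":1},
    {"rotation":[0,0,0],"delta_pos":[0,-105,0],"fingers":1},
    {"rotation":[0,0,0],"delta_pos":[0,-105,0],"fingers":1},
    {"rotation":[0,0,0],"delta_pos":[0,-105,0],"fingers":1}
  ]
}}

```text
time_s: 7.3
position: [0.5444, 0.2909, 0.2002]
tool_rot: [-1.57, -0.0, 0.342]
contact_force: [0.1, 0.5, -2.8]
finger_gap: 0.0435
```

```bash
python3 - <<'E'
from h import *
delta([.595,-.315,.2],np.radians(7.2))
E
```

```text
t 7.3 pos [0.5444 0.2909 0.2002] F [ 0.1212  0.5037 -2.7943] gap 0.04352022735067272 q [ 0.3011  0.5461  1.254   0.0004  1.3415 -1.6122]
dpos mm [-155.756    -0.0456 -587.7376] rot [-0.0004  0.2167 -0.    ]
```

Call:
{"api": "play_rows", "payload": {
  "plan": [
    {"rotation":[0,0.02,0],"delta_pos":[-5,0,-20],"fingers":1},
    {"rotation":[0,0.03,0],"delta_pos":[-13,0,-50],"fingers":1},
    {"rotation":[0,0.04,0],"delta_pos":[-23,0,-85],"fingers":1},
    {"rotation":[0,0.05,0],"delta_pos":[-32,0,-120],"fingers":1},
    {"rotation":[0,0.06,0],"delta_pos":[-41,0,-155],"fingers":1},
    {"rotation":[0,0.07,0],"delta_pos":[-50,0,-190],"fingers":1},
    {"rotation":[0,0.08,0],"delta_pos":[-60,0,-225],"fingers":1},
    {"rotation":[0,0.09,0],"delta_pos":[-69,0,-260],"fingers":1},
    {"rotation":[0,0.1,0],"delta_pos":[-78,0,-290],"fingers":1},
    {"rotation":[0,0.11,0],"delta_pos":[-83,0,-310],"fingers":1}
  ]
}}

```text
time_s: 8.3
position: [0.57, -0.0311, 0.1992]
tool_rot: [-1.57, 0.002, 0.23]
contact_force: [-0.2, 0.2, -3.1]
finger_gap: 0.044
```

```bash
python3 - <<'E'
from h import *
delta([.595,-.315,.2],np.radians(7.2))
E
```

```text
t 8.3 pos [ 0.57   -0.0311  0.1992] F [-0.2227  0.2287 -3.1114] gap 0.044003161892441765 q [-0.2596  0.4458  1.4129 -0.0001  1.2847 -2.0607]
dpos mm [ -40.4548   -0.9766 -282.1398] rot [-0.0007  0.1046 -0.0017]
```

Call:
{"api": "play_rows", "payload": {
  "plan": [
    {"rotation":[0,0.02,0],"delta_pos":[-5,0,-35],"fingers":1},
    {"rotation":[0,0.03,0],"delta_pos":[-10,0,-70],"fingers":1},
    {"rotation":[0,0.04,0],"delta_pos":[-15,0,-105],"fingers":1},
    {"rotation":[0,0.05,0],"delta_pos":[-20,0,-140],"fingers":1},
    {"rotation":[0,0.06,0],"delta_pos":[-25,0,-175],"fingers":1},
    {"rotation":[0,0.07,0],"delta_pos":[-30,0,-210],"fingers":1},
    {"rotation":[0,0.08,0],"delta_pos":[-35,0,-245],"fingers":1},
    {"rotation":[0,0.1,0],"delta_pos":[-39,0,-270],"fingers":1},
    {"rotation":[0,0.1,0],"delta_pos":[-40,0,-282],"fingers":1},
    {"rotation":[0,0.1,0],"delta_pos":[-40,0,-282],"fingers":1}
  ]
}}

```text
time_s: 9.3
position: [0.5961, -0.3135, 0.199]
tool_rot: [-1.57, 0.001, 0.131]
contact_force: [0.8, 0.3, -2.8]
finger_gap: 0.0435
```

```bash
python3 - <<'E'
from h import *
delta([.595,-.315,.06],np.radians(7.2))
im=cams.read_camera("side")[:,:,::-1]; cv2.imwrite("pics/over.png",im)
E
```

```text
t 9.3 pos [ 0.5961 -0.3135  0.199 ] F [ 0.8452  0.3307 -2.8167] gap 0.043453284821988514 q [-0.6577  0.6802  1.0347  0.0001  1.4284 -2.3598]
dpos mm [ -1.172  138.9612  -1.56  ] rot [-0.0013  0.0057 -0.0011]
```

View pics/over.png

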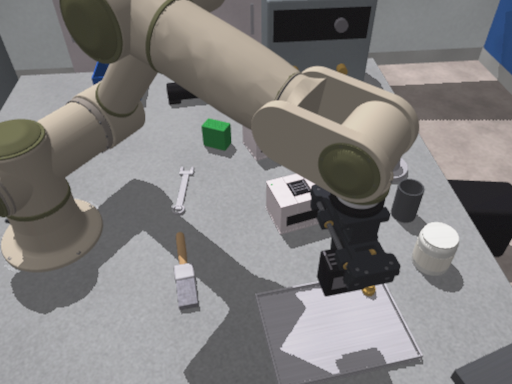

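The pack is held upright above the tray and the square pack is still flush. I lower it now.

Call:
{"api": "play_rows", "payload": {
  "plan": [
    {"rotation":[0,0,0],"delta_pos":[0,25,0],"fingers":1},
    {"rotation":[0,0,0],"delta_pos":[0,55,0],"fingers":1},
    {"rotation":[0,0,0],"delta_pos":[0,85,0],"fingers":1},
    {"rotation":[0,0,0],"delta_pos":[0,110,0],"fingers":1},
    {"rotation":[0,0,0],"delta_pos":[0,125,0],"fingers":1},
    {"rotation":[0,0,0],"delta_pos":[0,135,0],"fingers":1},
    {"rotation":[0,0,0],"delta_pos":[0,142,0],"fingers":1},
    {"rotation":[0,0,0],"delta_pos":[0,146,0],"fingers":1},
    {"rotation":[0,0,0],"delta_pos":[0,146,0],"fingers":1},
    {"rotation":[0,0,0],"delta_pos":[0,146,0],"fingers":1}
  ]
}}

```text
time_s: 10.35
position: [0.5967, -0.313, 0.055]
tool_rot: [-1.572, -0.001, 0.132]
contact_force: [0.7, 0.7, -2.6]
finger_gap: 0.0436
```

Call:
{"api": "play_rows", "payload": {
  "plan": [
    {"rotation":[0,0,0],"delta_pos":[0,2,0],"fingers":1},
    {"rotation":[0,0,0],"delta_pos":[0,4,0],"fingers":1},
    {"rotation":[0,0,0],"delta_pos":[0,5,0],"fingers":1},
    {"rotation":[0,0,0],"delta_pos":[0,5,0],"fingers":1},
    {"rotation":[0,0,0],"delta_pos":[0,5,0],"fingers":1}
  ]
}}

```text
time_s: 10.85
position: [0.5964, -0.3128, 0.0492]
tool_rot: [-1.571, -0.0, 0.132]
contact_force: [-0.9, -1.3, -2.5]
finger_gap: 0.0438
```

Call:
{"api": "play_rows", "payload": {
  "plan": [
    {"rotation":[0,0,0],"delta_pos":[0,1,0],"fingers":1},
    {"rotation":[0,0,0],"delta_pos":[0,2,0],"fingers":1},
    {"rotation":[0,0,0],"delta_pos":[0,2,0],"fingers":1},
    {"rotation":[0,0,0],"delta_pos":[0,2,0],"fingers":1}
  ]
}}

```text
time_s: 11.25
position: [0.5965, -0.3128, 0.0476]
tool_rot: [-1.571, -0.0, 0.132]
contact_force: [-1.7, -0.8, 0.5]
finger_gap: 0.0433
```

The force reading has gone from -2.5 N to +0.5 N, so the pack is standing on the floor. I release it.

Call:
{"api": "play_rows", "payload": {
  "plan": [
    {"rotation":[0,0,0],"delta_pos":[0,0.5,0],"fingers":1},
    {"rotation":[0,0,0],"delta_pos":[0,0.5,0],"fingers":-1},
    {"rotation":[0,0,0],"delta_pos":[0,0.5,0],"fingers":-1},
    {"rotation":[0,0,0],"delta_pos":[0,0.5,0],"fingers":-1},
    {"rotation":[0,0,0],"delta_pos":[0,0.5,0],"fingers":-1},
    {"rotation":[0,0,0],"delta_pos":[0,0.5,0],"fingers":-1},
    {"rotation":[0,0,0],"delta_pos":[0,0.5,0],"fingers":-1},
    {"rotation":[0,0,0],"delta_pos":[0,0.5,0],"fingers":-1},
    {"rotation":[0,0,0],"delta_pos":[0,0.5,0],"fingers":-1},
    {"rotation":[0,0,0],"delta_pos":[0,0.5,0],"fingers":-1}
  ]
}}

```text
time_s: 12.25
position: [0.5964, -0.3128, 0.0467]
tool_rot: [-1.571, -0.0, 0.132]
contact_force: [-0.0, 0.1, -0.6]
finger_gap: 0.0882
```

Call:
{"api": "play_rows", "payload": {
  "plan": [
    {"rotation":[0,0,0],"delta_pos":[0,-15,0],"fingers":-1},
    {"rotation":[0,0,0],"delta_pos":[0,-40,0],"fingers":-1},
    {"rotation":[0,0,0],"delta_pos":[0,-75,0],"fingers":-1},
    {"rotation":[0,0,0],"delta_pos":[0,-110,0],"fingers":-1},
    {"rotation":[0,0,0],"delta_pos":[0,-150,0],"fingers":-1},
    {"rotation":[0,0,0],"delta_pos":[0,-190,0],"fingers":-1},
    {"rotation":[0,0,0],"delta_pos":[-40,-200,0],"fingers":-1},
    {"rotation":[0,0,0],"delta_pos":[-80,-200,0],"fingers":-1},
    {"rotation":[0,0,0],"delta_pos":[-120,-200,0],"fingers":-1},
    {"rotation":[0,0,0],"delta_pos":[-120,-200,0],"fingers":-1}
  ]
}}

```text
time_s: 13.25
position: [0.4742, -0.329, 0.2483]
tool_rot: [-1.571, 0.0, 0.129]
contact_force: [0.6, 0.7, -0.4]
finger_gap: 0.088
```

```bash
python3 - <<'E'
from h import *
im=cams.read_camera("side")[:,:,::-1]; im2=cams.read_camera("top")[:,:,::-1]
cv2.imwrite("pics/end.png",np.hstack([cv2.resize(im[150:384,240:430],None,fx=2,fy=2),cv2.resize(im2[80:314,225:425],None,fx=2,fy=2)]))
o=bot.get_obs();print(o['position'],o['contact_force'],o['joint_velocities'])
E
```

```text
[ 0.4773 -0.3288  0.2482] [-0.5716 -0.8292  0.576 ] [ 0.0232  0.0344 -0.0295  0.0013 -0.0027  0.0027]
```

View pics/end.png

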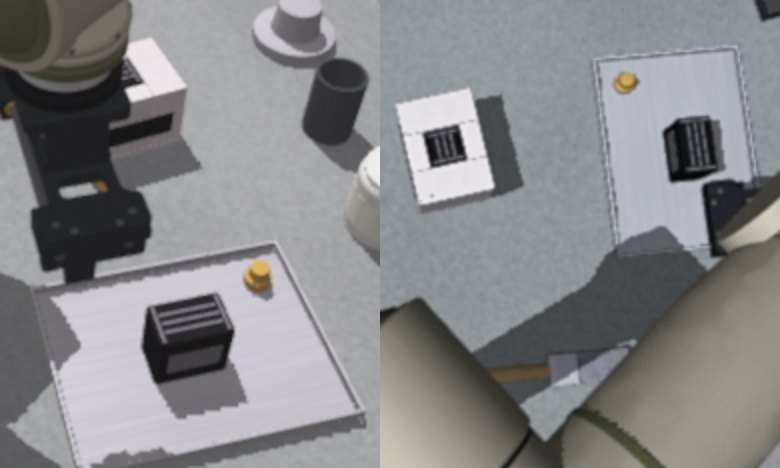

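The pack stands upright near the tray's middle, at (695,148) in the right half of the picture. The coupling stands undisturbed, the square pack is flush in its dock, and the gripper is clear.

```bash
python3 -c "
from plant import bot
print(bot.close_job(), bot.get_obs()['time_s'])"
```

```text
the job is handed in; nothing more can be done
the job is handed in; nothing more can be done
```

The long battery pack is out of its dock and standing released in the tray, and I handed the job in. No verdict is reported, so this rests on my own checks. The robot clock read about 13.3 s at the last check.

- **Latch:** I pressed the pack with closed fingers until it stopped at about -6 mm. The force there reached 31 N, above the stated 5 to 15 N, because I kept pressing after it reached the stop. The latch tripped and the pack sprang up.
- **Move:** I gripped the pack across its 44 mm side at 35 N, drew it straight up and set it down at about world (0.596, -0.313), within about 10 mm of the tray's centre. I released it only after the force reading showed it was standing on the floor.
- **Last checks:** The final pictures show the pack upright, the brass coupling untouched and the square pack flush in its dock. The gripper was about 0.2 m clear, and the force reading was within about 1 N of zero, the usual noise. I saw no failed or conflicting checks.

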